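# Sort two bolts into the trays of their length

### The job

Sort the two loose bright steel bolts by length: lay the long one in the blue tray that already holds the long bolts, and the short one in the blue tray that holds the short bolts. Each goes flat on the tray floor in the empty part beside its mates, parallel to them; the head may point either way.

Things in the scene. Friction and masses are not known exactly. Their poses are not given: they have to be found in the camera images.
- long_bolt_center (a point): middle, half-way up (11.5 mm above its underside), of the loose long bolt: bright steel hex bolt lying on the bench, 85 mm long, head 25 mm wide, 23 mm high, shank narrower (about 16 mm). It lies along this point's y axis; z is up at the start. Grip it from above across its middle, closing along this point's x
- short_bolt_center (a point): middle, half-way up (10 mm above its underside), of the loose short bolt: bright steel hex bolt lying on the bench, 58 mm long, head 22 mm wide, 20 mm high, shank narrower (about 14 mm). It lies along this point's y axis; z is up at the start. Grip it from above across its middle, closing along this point's x
- long_tray_spot (a point): centre of the empty floor (4 mm above the bench) of the blue tray with two fixed long bolts (85 mm). Fixed open tray, 118 (x) x 158 mm (y), walls 4 mm thick, rim 21 mm high; a twin tray stands beside it, left or right. x, y: the tray's axes, z up. Its bolts lie along x at y = +56 and +86 mm from here. Free floor round here: x +-55 mm, y -47 to +43 mm
- short_tray_spot (a point): centre of the empty floor (4 mm above the bench) of the blue tray with two fixed short bolts (58 mm). Fixed open tray, 118 (x) x 158 mm (y), walls 4 mm thick, rim 21 mm high; a twin tray stands beside it, left or right. x, y: the tray's axes, z up. Its bolts lie along x at y = +56 and +86 mm from here. Free floor round here: x +-55 mm, y -47 to +43 mm
There are look-alikes about, which are no part of the job. Leave any turquoise look-alike of the part that bears short_bolt_center alone.

How it is judged:
By the outcome, as a careful person would: the job done as asked, in the order asked, and still so for the second after the job is handed in, with the robot touching nothing.
It also fails if it takes over 51 s, if anything falls off the work surface, if the arm or the gripper's body presses on something with over 40 N, if the wrist force passes 120 N, or if a joint passes its speed limit or range.

### The arm

A 6-joint arm with a two-finger parallel gripper is mounted at the origin on a cart in front of the work surface, level with it; the furniture and walls round the work are solid. World frame = base frame: x ahead of the robot, y to its left, z up, the work surface at z = 0. Lengths are in m, angles in rad, forces in N, time in s.
With the tool pointing down it reaches from about 0.3 to 0.875 m from the base axis. Payload 4.2 kg.
Tool frame: the origin (TCP) lies at the centre of the arm's flange, where the gripper is bolted on; the fingertips stand arm.tip_reach ahead of it and the grasp point (between the pads) lies 155 mm ahead of it (arm.tip_reach is the distance from the TCP to the fingertips, in m); z points along the fingers, y is the line along which they close (so a half turn about z gives the same grasp; the last joint's range is limited). The gripper opens to 85 mm and grips with 20 to 120 N. Pads are 22 mm wide; open, the fingers measure 114 mm over their backs; the gripper's body (76 mm by 85 mm) begins 54 mm behind the grasp point. The pads swing forward as they close: fully open they stand 13 mm farther back than shut.
Start: joints at [1.14, 0.32, 1.565, -0, 1.257, -0.02], TCP at [0.23, 0.527, 0.405] pointing down, gripper open.
Joint ranges: [-3.11, 3.11], [-0.84, 2.01], [0.21, 2.61], [-1.34, 4.49], [0.05, 2.63], [-2.56, 2.56]. Speed limits (rad/s): [2.57, 2.57, 3.14, 3.14, 3.14, 3.14].

### API

Orientations are given as [roll, pitch, yaw] about the fixed x, y, z axes, in that order (R = Rz(yaw) Ry(pitch) Rx(roll)).
In Python, from workcell import arm gives the robot as it stands.
- The arm moves only by the tool move_arm, never from a script. Its argument "deltas" is text: rows parted by semicolons, each of 6 numbers parted by spaces: the shift along the tool's x, y, z in cm, then the turn, a rotation vector about the tool's x, y, z in degrees. In form: dx dy dz wx wy wz; .... A call has 1 to 20 rows; each row is the pose to reach, as a shift and turn from the pose commanded when the call began, along the tool's axes at that moment; what a row does not reach only later rows make up. A row lasts 1/10 s, in which the tool goes at most 50 mm and 8.59 degrees, less where a joint would pass 70% of its speed; a pose out of reach is approached as far as the arm can. A call with a gripper value outside its range is refused whole. "fingers" is the opening, from 0 (shut) to 1 (fully open), set as the call begins (left out, the last holds). The fingers move at their own pace and stop on an object; the grip force is fixed at half the most. Time passes only in rows, so rows that repeat a pose let the fingers close. It gives the time, the measured TCP pose, the force, the opening and the grip force at its end, in the units of the state.
- arm.sense(): the state, without advancing time (a new reading comes with each control period).
- arm.get_image(name): name is "scene" or "side" or "wrist"; returns a dict with "frame" (384x512x3 uint8, blue, green, red), "fovy" (degrees; the focal length in pixels is half the picture's height over the tangent of half this angle, whatever the lens; pixels are square), "cx", "cy" (the principal point, pixels), "cam_to_world" (4x4, takes a point from camera to world coordinates); the wrist camera has in their place "tool_from_camera" (4x4, takes a point from camera to tool coordinates, whose origin is the TCP and whose axes are the flange's). Camera axes: x right, y down, z forward; pixel columns grow to the right and rows downward; lengths in m; the calibration is good to about 2 mm. A picture is of the moment at which its call begins: read the wrist's pose just before it. There is no depth.
- arm.sign_off(): hands the job in; it is judged then, once.
The state is a dict: "time": time; "qpos": joint angles; "qvel": joint speeds; "tau": joint torques, N m; "tool_pos": TCP position; "tool_rot": TCP orientation; "force": force on the tool from outside, world axes, zero at the start; "ft_torque": the same for the moment, N m; "gripper_width": finger opening in m; "finger_force": force on a finger pad.
Only numpy, scipy, OpenCV 4.12 (cv2) and the standard library are available. Lean on these libraries where they do the work, as an engineer would, in place of code of your own. Each camera call takes 0.05 s, during which the arm holds its last target. There are 200 camera calls.

## Working session

There is one attempt and no reset: what is moved stays moved. The work goes in short steps, Python scripts to look and compute and a tool call to move; the robot and the scene stay as the last step left them, time stands still between calls to the robot, and variables do not carry over. Pictures are saved under pics/ and viewed, at most 10 in all, crops included, and the job is handed in when it is done.

Besides the shell and the picture viewer there is one more tool, called in YAML: its name, and indented under it one key for each argument. move_arm: Moves the arm, as the interface text tells. Its arguments: {"type":"object","properties":{"deltas":{"type":"string"},"fingers":{"type":"number"}},"required":["deltas"]}

```bash
mkdir -p pics
cat > h.py <<'E'
import numpy as np, cv2
from workcell import arm
from scipy.spatial.transform import Rotation as R
def snap(n,f):
    s=arm.sense(); im=arm.get_image(n); cv2.imwrite('pics/'+f,im['frame'])
    if n=='wrist':
        T=np.eye(4);T[:3,:3]=R.from_euler('xyz',s['tool_rot']).as_matrix();T[:3,3]=s['tool_pos']
        C=T@im['tool_from_camera']
    else: C=im['cam_to_world']
    f_=im['frame'].shape[0]/2/np.tan(np.radians(im['fovy'])/2)
    np.savez('pics/'+f+'.npz',C=C,f=f_,cx=im['cx'],cy=im['cy'])
def px(f,u,v,z):
    d=np.load('pics/'+f+'.npz'); C=d['C']
    r=C[:3,:3]@np.array([(u-d['cx'])/d['f'],(v-d['cy'])/d['f'],1]); p=C[:3,3]
    return p+r*(z-p[2])/r[2]
def proj(f,P):
    d=np.load('pics/'+f+'.npz'); C=d['C']
    q=C[:3,:3].T@(np.array(P)-C[:3,3]); return q[:2]/q[2]*d['f']+[d['cx'],d['cy']]
E
python3 - <<'E'
from h import *
print(arm.tip_reach, arm.sense())
for n in ('scene','wrist','side'): snap(n,n+'0.png')
a=[cv2.imread(f'pics/{n}0.png') for n in('scene','side')]
for n in ('scene','wrist','side'):
    print(n,np.load(f'pics/{n}0.png.npz')['C'].round(3).tolist())
E
```

```text
0.1734 {'time': 0.0, 'qpos': array([ 1.14000657e+00,  3.20301725e-01,  1.56566286e+00,  8.30959738e-07,
        1.25738634e+00, -2.00146783e-02]), 'qvel': array([-0.00041172,  0.00185553,  0.00172385, -0.00231725, -0.0007505 ,
        0.00101258]), 'tau': array([ 1.19113840e-03, -4.15515161e+01, -2.34169024e+01,  3.27203197e-04,
        8.00950831e-03,  1.03322854e-06]), 'tool_pos': array([0.22954879, 0.5270175 , 0.40388262]), 'tool_rot': array([-3.13983475e+00, -3.59788249e-05,  2.73081728e+00]), 'force': array([-0.60664727, -0.48033113, -0.07807375]), 'ft_torque': array([ 0.01474221, -0.01517646, -0.01131429]), 'finger_force': 0.0, 'gripper_width': 0.08573254504138207}
scene [[0.611, -0.606, 0.51, -0.068], [-0.792, -0.476, 0.384, -0.483], [0.01, -0.638, -0.77, 0.858], [0.0, 0.0, 0.0, 1.0]]
wrist [[0.4, 0.868, 0.293, 0.154], [0.917, -0.378, -0.129, 0.561], [-0.001, 0.32, -0.947, 0.373], [0.0, 0.0, 0.0, 1.0]]
side [[0.878, -0.211, 0.43, 0.112], [-0.479, -0.386, 0.788, -0.775], [-0.0, -0.898, -0.44, 0.424], [0.0, 0.0, 0.0, 1.0]]
```

View pics/scene0.png

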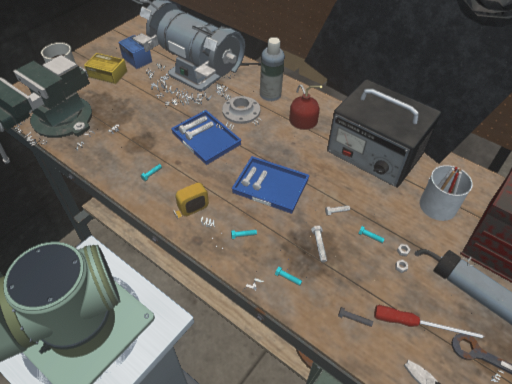

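View pics/wrist0.png

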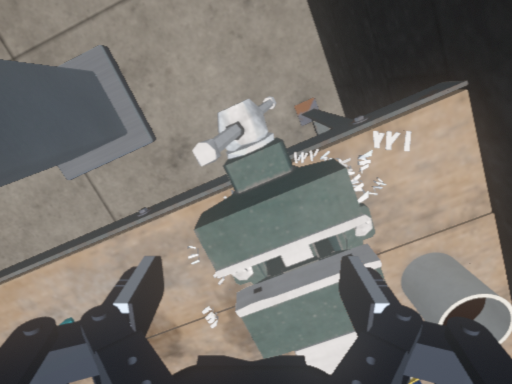

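The scene picture shows bright bolts at about (319,243) (long) and (338,210) (short), and the trays at (206,136) and (270,184). The wrist camera sees only the vise. I'll enlarge the scene picture.

Run:
```python
from h import *
a=cv2.imread('pics/scene0.png')[100:280,160:400]
cv2.imwrite('pics/c1.png',cv2.resize(a,None,fx=3.3,fy=3.3,interpolation=cv2.INTER_CUBIC))
for u,v in [(319,243),(338,210),(206,136),(270,184)]: print(px('scene0.png',u,v,.01).round(3))
# tray corners and bolts
```

```text
[ 0.449 -0.267  0.01 ]
[ 0.555 -0.252  0.01 ]
[0.549 0.164 0.01 ]
[ 0.52  -0.076  0.01 ]
```

View pics/c1.png

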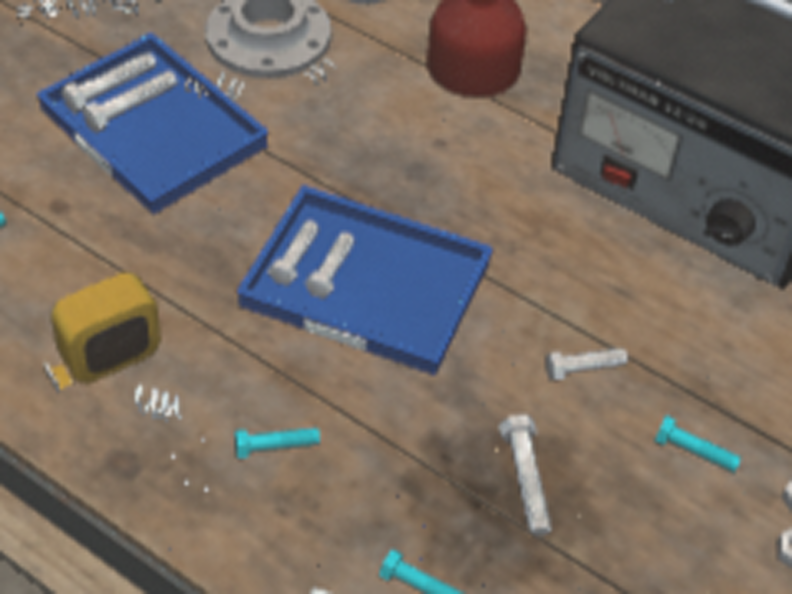

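The crop shows long mates in the left tray (crop 120,90) and short mates in the right tray (315,260). The loose long bolt runs (518,422)-(540,528) and the loose short one (552,366)-(626,356).

Run:
```python
from h import *
def q(x,y,z): return px('scene0.png',160+x/3.3,100+y/3.3,z)
for nm,c in dict(LT=[(40,97),(150,36),(267,131),(153,199)],ST=[(305,188),(491,248),(435,362),(240,296)]).items():
    P=np.array([q(*p,.021) for p in c]); print(nm,P.round(3).tolist(),P.mean(0).round(3),[np.linalg.norm(P[i]-P[i-1]).round(3) for i in range(4)])
for nm,a,b,z in [('L',(518,422),(540,528),.0115),('S',(552,366),(626,356),.01),('LTb',(85,117),(175,78),.0155),('STb',(320,288),(347,238),.014)]:
    A,B=q(*a,z),q(*b,z); d=A-B; print(nm,((A+B)/2).round(3),np.linalg.norm(d).round(3),np.degrees(np.arctan2(d[1],d[0])).round(1))
# pose fwd: what tool pose to look at bolts
im=arm.get_image('wrist'); print(im['tool_from_camera'].round(3),im['fovy'])
```

```text
LT [[0.503, 0.245, 0.021], [0.616, 0.225, 0.021], [0.588, 0.072, 0.021], [0.475, 0.095, 0.021]] [0.546 0.159 0.021] [np.float64(0.153), np.float64(0.115), np.float64(0.155), np.float64(0.116)]
ST [[0.557, 0.009, 0.021], [0.595, -0.141, 0.021], [0.48, -0.169, 0.021], [0.441, -0.021, 0.021]] [ 0.519 -0.081  0.021] [np.float64(0.12), np.float64(0.154), np.float64(0.118), np.float64(0.153)]
L [ 0.448 -0.27   0.011] 0.085 42.7
S [ 0.557 -0.252  0.01 ] 0.055 137.4
LTb [0.553 0.191 0.015] 0.086 161.8
STb [ 0.515 -0.052  0.014] 0.054 -164.7
[[-0.001 -0.947 -0.321  0.083]
 [ 1.    -0.001  0.     0.001]
 [-0.    -0.321  0.947  0.031]
 [ 0.     0.     0.     1.   ]] 63.83663203183745
```

```bash
cat >> h.py <<'E'
def to(x,y,z,yaw):
    s=arm.sense(); Rt=R.from_euler('xyz',s['tool_rot']); T=R.from_euler('xyz',[np.pi,0,np.radians(yaw)])
    d=Rt.inv().apply(np.array([x,y,z])-s['tool_pos'])*100
    print(d.round(2),np.degrees((Rt.inv()*T).as_rotvec()).round(2))
E
python3 -c "
from h import *
to(.448,-.27,.33,42.7)"
```

```text
[-51.86 -64.34   7.49] [-4.0000e-02  6.0000e-02  1.1376e+02]
```

move_arm:
  deltas: "-12 -15 0 0 0 30; -26 -32.2 1 0 0 60; -26 -32.2 1 0 0 60; -26 -32.2 1 0 0 60; -26 -32.2 1 0 0 60; -26 -32.2 1 0 0 60; -26 -32.2 1 0 0 60; -26 -32.2 1 0 0 60; -51.9 -64.3 7.5 0 0 113.8; -51.9 -64.3 7.5 0 0 113.8; -51.9 -64.3 7.5 0 0 113.8; -51.9 -64.3 7.5 0 0 113.8; -51.9 -64.3 7.5 0 0 113.8; -51.9 -64.3 7.5 0 0 113.8; -51.9 -64.3 7.5 0 0 113.8; -51.9 -64.3 7.5 0 0 113.8; -51.9 -64.3 7.5 0 0 113.8; -51.9 -64.3 7.5 0 0 113.8; -51.9 -64.3 7.5 0 0 113.8; -51.9 -64.3 7.5 0 0 113.8"

```text
time: 2.2
tool_pos: [0.4483, -0.2686, 0.3297]
tool_rot: [-3.141, -0.0, 0.745]
force: [0.0, -0.0, 0.2]
gripper_width: 0.085
finger_force: 0.0
```

Run:
```python
from h import *
s=arm.sense();print(s['time'],s['tool_pos'],s['tool_rot'],s['force'])
snap('wrist','w1.png')
print(proj('w1.png',[.448,-.27,.0115]))
```

```text
2.2 [ 0.44829898 -0.26861601  0.32966978] [-3.14056141e+00 -1.30489568e-04  7.45258572e-01] [ 0.03773053 -0.02220395  0.17694984]
[253.56302631 183.31519823]
```

View pics/w1.png

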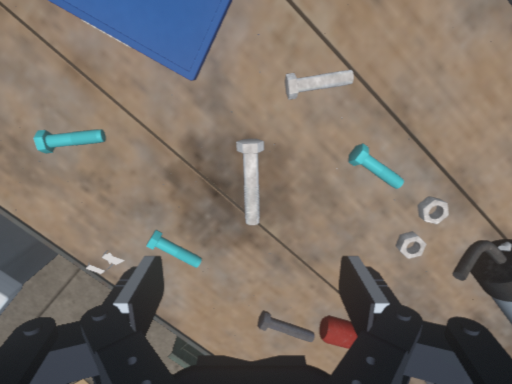

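The wrist view shows the long bolt from (250,141) to (252,224) and the short one from (288,86) to (353,75). A dark bolt and the screwdriver handle lie low in the picture.

Run:
```python
from h import *
f='w1.png'
for nm,a,b,z in [('L',(250,141),(252,224),.0115),('S',(288,86.5),(353,75),.01)]:
    A,B=px(f,*a,z),px(f,*b,z); d=A-B; m=(A+B)/2; print(nm,m.round(4),np.linalg.norm(d).round(3),np.degrees(np.arctan2(d[1],d[0])).round(1))
    if nm=='L': M=m; yw=np.degrees(np.arctan2(d[1],d[0]))
for p in [(320,325),(262,322),(160,235),(200,262)]: print(px(f,*p,.01).round(3))
for y in(-.057,.057): print(M+R.from_euler('z',yw,degrees=True).apply([0,y,0]))
to(M[0],M[1],.20,yw)
```

```text
L [ 0.4456 -0.2689  0.0115] 0.084 44.0
S [ 0.5563 -0.2496  0.01  ] 0.057 142.2
[ 0.375 -0.442  0.01 ]
[ 0.332 -0.39   0.01 ]
[ 0.341 -0.237  0.01 ]
[ 0.345 -0.288  0.01 ]
[ 0.48515043 -0.30992929  0.0115    ]
[ 0.40597016 -0.22791414  0.0115    ]
[-0.24 -0.15 12.99] [-0.03 -0.01 -1.26]
```

move_arm:
  deltas: "-0.2 -0.2 4 0 0 -1; -0.2 -0.2 8 0 0 -1; -0.2 -0.2 12 0 0 -1; -0.2 -0.2 14 0 0 -1; -0.2 -0.2 15 0 0 -1; -0.2 -0.2 15 0 0 -1; -0.2 -0.2 15 0 0 -1; -0.2 -0.2 15 0 0 -1"
  fingers: 0.5

```text
time: 3.05
tool_pos: [0.4464, -0.2696, 0.1812]
tool_rot: [3.139, -0.001, 0.762]
force: [-0.0, 0.3, 0.0]
gripper_width: 0.0427
finger_force: 0.0
```

Run:
```python
from h import *
s=arm.sense();print(s['time'],s['tool_pos'],s['tool_rot'],s['force'])
snap('wrist','w2.png');snap('side','s2.png')
a=cv2.imread('pics/w2.png');u,v=proj('s2.png',[.446,-.269,.02]).astype(int);print(u,v)
b=cv2.imread('pics/s2.png')
u0=min(max(u-70,0),512-140);v0=min(max(v-60,0),384-105)
c=cv2.resize(b[v0:v0+105,u0:u0+140],(400,300));cv2.imwrite('pics/m2.png',np.hstack([cv2.resize(a,(400,300)),c]))
```

```text
3.05 [ 0.44642578 -0.26959002  0.18117783] [ 3.13853685e+00 -8.57446075e-04  7.62411425e-01] [-0.01051868  0.3347207   0.00976418]
287 242
```

View pics/m2.png

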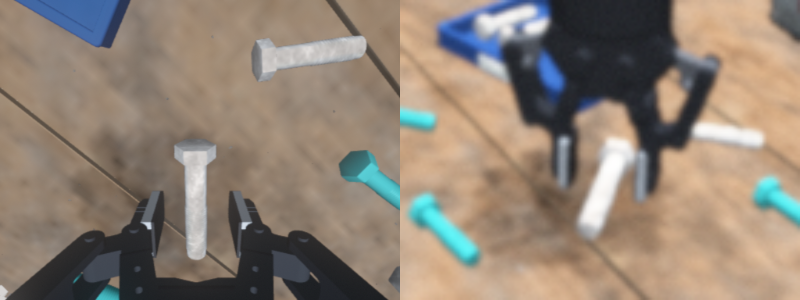

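The fingers stand on either side of the shank near its middle, with the bolt centred between them. I'll lower 2 mm and close.

move_arm:
  deltas: "0 0 0.2 0 0 0; 0 0 0.2 0 0 0; 0 0 0.2 0 0 0; 0 0 0.2 0 0 0; 0 0 0.2 0 0 0; 0 0 0.2 0 0 0; 0 0 0.2 0 0 0; 0 0 0.2 0 0 0"
  fingers: 0

```text
time: 3.95
tool_pos: [0.446, -0.2696, 0.1783]
tool_rot: [3.141, -0.0, 0.762]
force: [-0.8, 0.7, 4.8]
gripper_width: 0.018
finger_force: 58.4
```

Run:
```python
from h import *
s=arm.sense();print(s['tool_pos'],s['gripper_width'],s['force'])
to(.541,.131,.26,-10.2)
```

```text
[ 0.44603656 -0.26963978  0.17832709] 0.017952651359756766 [-0.75220563  0.67577323  4.76087163]
[ 34.53 -22.42  -8.18] [ 5.000e-02 -5.000e-02  5.386e+01]
```

move_arm:
  deltas: "0 0 -3 0 0 0; 0 0 -6 0 0 0; 0 0 -8.2 0 0 0; 4 -2.5 -8.2 0 0 6; 8 -5.2 -8.2 0 0 12; 34.5 -22.4 -8.2 0 0 53.9; 34.5 -22.4 -8.2 0 0 53.9; 34.5 -22.4 -8.2 0 0 53.9; 34.5 -22.4 -8.2 0 0 53.9; 34.5 -22.4 -8.2 0 0 53.9; 34.5 -22.4 -8.2 0 0 53.9; 34.5 -22.4 -8.2 0 0 53.9; 34.5 -22.4 -8.2 0 0 53.9; 34.5 -22.4 -8.2 0 0 53.9; 34.5 -22.4 -8.2 0 0 53.9; 34.5 -22.4 -8.2 0 0 53.9"

```text
time: 5.55
tool_pos: [0.5404, 0.1294, 0.2595]
tool_rot: [3.141, 0.001, -0.18]
force: [0.6, 1.4, -1.6]
gripper_width: 0.018
finger_force: 59.3
```

Run:
```python
from h import *
s=arm.sense();print(s['tool_pos'],s['gripper_width'],s['force'])
snap('wrist','w3.png');snap('scene','s3.png')
a=cv2.imread('pics/w3.png')
c=cv2.resize(cv2.imread('pics/s3.png')[80:230,150:350],(400,300))
cv2.imwrite('pics/m3.png',np.hstack([cv2.resize(a,(400,300)),c]))
```

```text
[0.54043984 0.12941272 0.25952546] 0.017995765298986024 [ 0.60733654  1.42328547 -1.55768833]
```

View pics/m3.png

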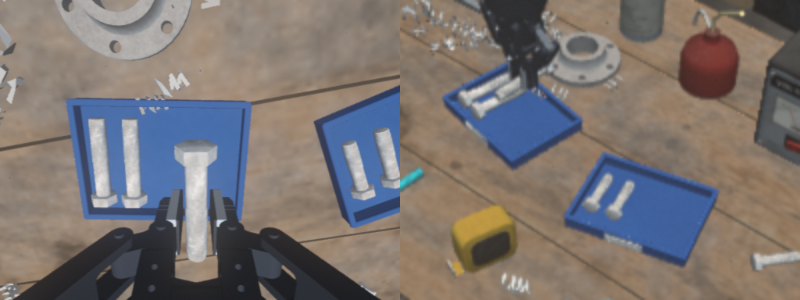

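The wrist view shows the long bolt held over the empty right half of the tray, with its mates at (97,120)-(104,207) and (129,120)-(136,207). The tray's top rim corners are at (68,100) and (251,102).

Run:
```python
from h import *
q=lambda x,y,z:px('w3.png',x*1.28,y*1.28,z)
for a,b,z in [((97,120),(104,207),.0155),((129,120),(136,207),.0155),((68,100),(251,102),.021),((68,100),(83,218),.021)]:
    A,B=q(*a,z),q(*b,z);d=A-B;print(A.round(3),B.round(3),((A+B)/2).round(4),np.linalg.norm(d).round(3),np.degrees(np.arctan2(d[1],d[0])).round(1))
m1=(q(97,120,.0155)+q(104,207,.0155))/2;m2=(q(129,120,.0155)+q(136,207,.0155))/2
n=(m1-m2)/np.linalg.norm(m1-m2);print(n, np.linalg.norm(m1-m2), m2-n*.056,m1-n*.086)
```

```text
[0.597 0.211 0.016] [0.51  0.231 0.016] [0.5533 0.221  0.0155] 0.089 -13.4
[0.592 0.183 0.016] [0.504 0.199 0.016] [0.5478 0.191  0.0155] 0.089 -10.9
[0.618 0.227 0.021] [0.589 0.075 0.021] [0.6033 0.1509 0.021 ] 0.155 79.0
[0.618 0.227 0.021] [0.505 0.253 0.021] [0.5613 0.24   0.021 ] 0.117 -12.8
[0.18011229 0.98364606 0.        ] 0.030509579809109795 [0.5377447  0.13587934 0.0155    ] [0.53783648 0.13638059 0.0155    ]
```

```bash
python3 -c "
from h import *
to(.539,.133,.183,-10.8)"
```

```text
[-0.22 -0.31  7.67] [0.01 0.02 0.46]
```

move_arm:
  deltas: "-0.2 -0.3 2 0 0 0.5; -0.2 -0.3 4.5 0 0 0.5; -0.2 -0.3 6 0 0 0.5; -0.2 -0.3 7 0 0 0.5; -0.2 -0.3 7.4 0 0 0.5; -0.2 -0.3 7.6 0 0 0.5; -0.2 -0.3 7.6 0 0 0.5; -0.2 -0.3 7.6 0 0 0.5"

```text
time: 6.45
tool_pos: [0.5396, 0.1341, 0.1844]
tool_rot: [-3.141, -0.001, -0.187]
force: [0.0, -0.3, -0.9]
gripper_width: 0.0178
finger_force: 59.3
```

move_arm:
  deltas: "0 0 0.1 0 0 0; 0 0 0.2 0 0 0; 0 0 0.2 0 0 0"

```text
time: 6.75
tool_pos: [0.5395, 0.1342, 0.1824]
tool_rot: [-3.141, -0.001, -0.187]
force: [-1.5, 0.2, 3.5]
gripper_width: 0.0179
finger_force: 59.8
```

move_arm:
  deltas: "0 0 0 0 0 0; 0 0 0 0 0 0; 0 0 0 0 0 0; 0 0 0 0 0 0; 0 0 -1 0 0 0; 0 0 -3 0 0 0; 0 0 -6 0 0 0; 0 0 -9 0 0 0; 0 0 -9 0 0 0; 0 0 -9 0 0 0"
  fingers: 0.42

```text
time: 7.75
tool_pos: [0.5393, 0.1341, 0.2728]
tool_rot: [-3.141, -0.002, -0.187]
force: [-0.4, -0.7, 0.4]
gripper_width: 0.0359
finger_force: 0.0
```

```bash
python3 -c "
from h import *
s=arm.sense();print(s['tool_pos'],s['gripper_width'])
snap('wrist','w4.png')
to(.5563,-.2496,.27,-40)"
```

```text
[0.53931602 0.13407673 0.2728462 ] 0.035935064738826
[ 8.85 37.36  0.17] [1.000e-02 2.000e-02 2.926e+01]
```

move_arm:
  deltas: "4 17 0 0 0 14; 8.8 37.4 0 0 0 29.3; 8.8 37.4 0 0 0 29.3; 8.8 37.4 0 0 0 29.3; 8.8 37.4 0 0 0 29.3; 8.8 37.4 0 0 0 29.3; 8.8 37.4 0 0 0 29.3; 8.8 37.4 0 0 0 29.3; 8.8 37.4 0 0 0 29.3; 8.8 37.4 0 0 0 29.3; 8.8 37.4 0 0 0 29.3; 8.8 37.4 0 0 0 29.3"
  fingers: 0.7

```text
time: 9.0
tool_pos: [0.5561, -0.2484, 0.2713]
tool_rot: [3.142, 0.001, -0.697]
force: [0.5, 0.3, 0.2]
gripper_width: 0.0603
finger_force: 0.0
```

```bash
python3 -c "
from h import *
snap('wrist','w5.png')
print(proj('w5.png',[.5563,-.2496,.01]))
cv2.imwrite('pics/m5.png',np.hstack([cv2.resize(cv2.imread(f'pics/{n}.png'),(400,300),interpolation=cv2.INTER_AREA) for n in('w4','w5')]))"
```

```text
[253.43285486 198.01554062]
```

View pics/m5.png

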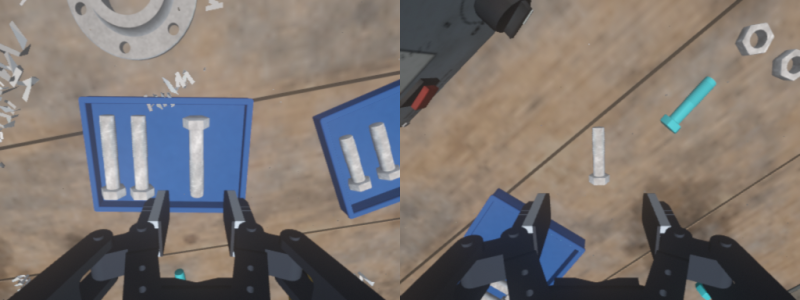

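The left half shows the long bolt flat in its tray, parallel to its mates. In the right half the short bolt runs (198,128)-(199,184), nearly aligned with the tool.

```bash
python3 -c "
from h import *
A,B=px('w5.png',198*1.28,128*1.28,.01),px('w5.png',199*1.28,184.5*1.28,.01);d=A-B;m=(A+B)/2
y=np.degrees(np.arctan2(d[1],d[0]));print(m,np.linalg.norm(d),y)
to(m[0],m[1],.1775,y)"
```

```text
[ 0.55373291 -0.2481559   0.01      ] 0.06106306978768209 -38.83146097927557
[-0.2   0.13  9.4 ] [ 0.    0.05 -1.11]
```

move_arm:
  deltas: "-0.1 0.1 4 0 0 -1; -0.1 0.1 7 0 0 -1; -0.1 0.1 8.6 0 0 -1; -0.1 0.1 9.2 0 0 -1; -0.1 0.1 9.3 0 0 -1; -0.1 0.1 9.3 0 0 -1; -0.1 0.1 9.3 0 0 -1"
  fingers: 0.5

```text
time: 9.75
tool_pos: [0.5552, -0.2499, 0.18]
tool_rot: [-3.141, -0.002, -0.681]
force: [0.1, 0.0, 0.5]
gripper_width: 0.0425
finger_force: 0.0
```

move_arm:
  deltas: "0 0 0 0 0 0; 0 0 0 0 0 0; 0 0 0 0 0 0; 0 0 0 0 0 0; 0 0 0 0 0 0; 0 0 0 0 0 0; 0 0 0 0 0 0; 0 0 0 0 0 0"
  fingers: 0

```text
time: 10.55
tool_pos: [0.5548, -0.25, 0.1798]
tool_rot: [-3.141, -0.001, -0.681]
force: [-1.7, -0.5, 6.3]
gripper_width: 0.0151
finger_force: 58.0
```

```bash
python3 -c "
from h import *
print(arm.sense()['tool_pos'])
to(.526,-.108,.26,14.3)"
```

```text
[ 0.55483542 -0.25004362  0.1798016 ]
[-11.18  -9.22  -8.03] [ 1.000e-02 -8.000e-02 -5.334e+01]
```

move_arm:
  deltas: "0 0 -2 0 0 0; 0 0 -5 0 0 0; 0 0 -8 0 0 0; -4 -3 -8 0 0 -10; -11.2 -9.2 -8 0 0 -53.3; -11.2 -9.2 -8 0 0 -53.3; -11.2 -9.2 -8 0 0 -53.3; -11.2 -9.2 -8 0 0 -53.3; -11.2 -9.2 -8 0 0 -53.3; -11.2 -9.2 -8 0 0 -53.3; -11.2 -9.2 -8 0 0 -53.3; -11.2 -9.2 -8 0 0 -53.3; -11.2 -9.2 -8 0 0 -53.3"

```text
time: 11.85
tool_pos: [0.5256, -0.1079, 0.2586]
tool_rot: [-3.141, 0.0, 0.248]
force: [-0.1, -1.1, -0.9]
gripper_width: 0.0147
finger_force: 58.5
```

```bash
python3 -c "
from h import *
print(arm.sense()['tool_pos'])
snap('wrist','w6.png')"
```

```text
[ 0.52560592 -0.10793759  0.25864168]
```

View pics/w6.png

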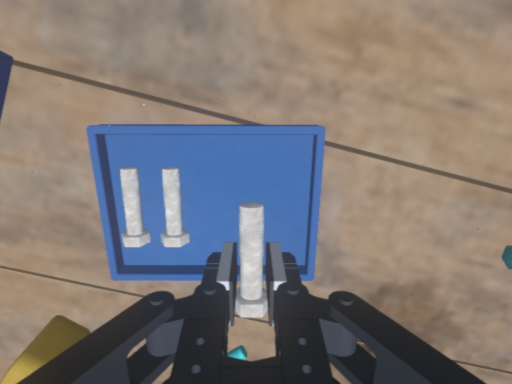

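The short bolt is held over the free right half. Its mates run (128,168)-(136,246) and (171,168)-(177,246), and the tray's top rim runs (88,126)-(325,127).

Run:
```python
from h import *
q=lambda x,y,z:px('w6.png',x,y,z)
m=[]
for a,b,z in [((128,168),(136,246),.0145),((171,168),(176.5,246),.0145),((88,126),(325,127),.021)]:
    A,B=q(*a,z),q(*b,z);d=A-B;m.append((A+B)/2);print(m[-1].round(4),np.linalg.norm(d).round(3),np.degrees(np.arctan2(d[1],d[0])).round(1))
n=(m[0]-m[1])/np.linalg.norm(m[0]-m[1]);print(n,m[1]-n*.056,m[0]-n*.086)
to(.526,-.108,.184,14.3)
```

```text
[ 0.5038 -0.0208  0.0145] 0.062 12.6
[ 0.5114 -0.0508  0.0145] 0.062 13.4
[ 0.5769 -0.063   0.021 ] 0.156 104.0
[-2.45410237e-01  9.69419319e-01 -4.48474588e-16] [ 0.52515171 -0.10508852  0.0145    ] [ 0.52491994 -0.10417298  0.0145    ]
[0.04 0.01 7.47] [-0.01  0.   -0.07]
```

move_arm:
  deltas: "0 -0.2 2 0 0 0; 0 -0.2 4.5 0 0 0; 0 -0.2 6 0 0 0; 0 -0.2 6.8 0 0 0; 0 -0.2 7.2 0 0 0; 0 -0.2 7.5 0 0 0; 0 -0.2 7.5 0 0 0; 0 -0.2 7.5 0 0 0"

```text
time: 12.7
tool_pos: [0.5254, -0.106, 0.1843]
tool_rot: [3.141, -0.001, 0.249]
force: [-0.1, 0.8, -0.5]
gripper_width: 0.015
finger_force: 58.5
```

move_arm:
  deltas: "0 0 0.1 0 0 0; 0 0 0.1 0 0 0; 0 0 0.1 0 0 0"

```text
time: 13.0
tool_pos: [0.5254, -0.106, 0.1838]
tool_rot: [3.141, -0.002, 0.249]
force: [-1.2, 0.8, 5.2]
gripper_width: 0.0149
finger_force: 59.2
```

move_arm:
  deltas: "0 0 0 0 0 0; 0 0 0 0 0 0; 0 0 0 0 0 0; 0 0 0 0 0 0; 0 0 -1 0 0 0; 0 0 -3 0 0 0; 0 0 -6 0 0 0; 0 0 -10 0 0 0; 0 0 -12 0 0 0; 0 0 -12 0 0 0; 0 0 -12 0 0 0"
  fingers: 0.42

```text
time: 14.1
tool_pos: [0.5249, -0.1059, 0.3031]
tool_rot: [3.141, -0.001, 0.249]
force: [-0.1, 0.2, -0.9]
gripper_width: 0.0361
finger_force: 0.0
```

```bash
python3 -c "
from h import *
snap('wrist','w7.png');snap('side','s7.png')
cv2.imwrite('pics/m7.png',np.hstack([cv2.resize(cv2.imread(f'pics/{n}.png'),(400,300),interpolation=cv2.INTER_AREA) for n in('w7','s7')]))"
```

```text
(no output)
```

View pics/m7.png

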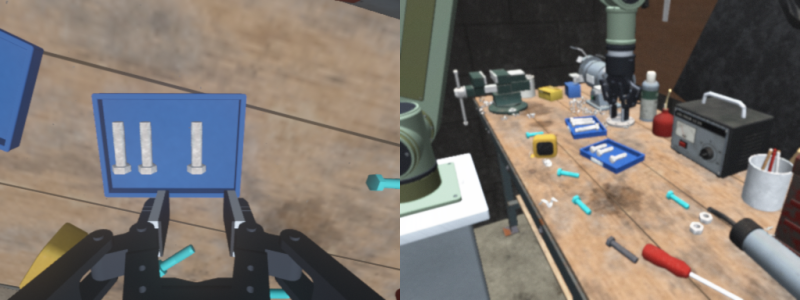

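The short bolt lies flat at (196,148), parallel to its mates, and the gripper is clear of everything.

```bash
python3 -c "
from h import *
print(arm.sign_off())"
```

```text
the job is handed in; nothing more can be done
None
```

I laid the long bolt and then the short one flat in their trays, parallel to their mates, and handed the job in at about 14 s of robot time with the gripper clear.

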